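Check a spring balance before issue

ROBOT

A 6-joint arm with a two-finger parallel gripper is mounted at the origin on a cart in front of the work surface, level with it; the furniture and walls round the work are solid. World frame = base frame: x ahead of the robot, y to its left, z up, the work surface at z = 0. Lengths are in m, angles in degrees, forces in N, time in s.
With the tool pointing down it reaches from about 0.4 to 0.825 m from the base axis. Payload 7 kg.
Tool frame: the origin (TCP) lies midway between the tips of the shut fingers; the grasp point (between the pads) lies r.tcp_to_grasp behind it (r.tcp_to_grasp is the distance from the TCP to the grasp point, in m); x points along the fingers, y is the direction in which the jaws open and shut, and the axes are right-handed (so a half turn about x gives the same grasp; the last joint's range is limited). The gripper opens to 88 mm and grips with 3 to 60 N. Pads are 19 mm wide; open, the fingers measure 130 mm over their backs; the gripper's body (78 mm by 193 mm) begins 47 mm behind the grasp point.
Start: joints at [-59.181, 20.546, 0.682, 0, -70.136, -16.507], TCP at [0.167, -0.654, 0.227] pointing down, gripper open.
Joint ranges: [-176.03, 176.03], [-82.01, 121.73], [-58.28, 71.71], [-173.87, 95.51], [-174.79, -0.11], [-173.66, 173.66]. Speed limits (degrees/s): [136.94, 136.94, 172.46, 180, 180, 180].

INTERFACE

Orientations are given as [roll, pitch, yaw] about the fixed x, y, z axes, in that order (R = Rz(yaw) Ry(pitch) Rx(roll)).
In Python, from plant import r gives the robot as it stands.
- The arm moves only by the tool carry_out, never from a script. Its argument "moves" is a list of rows, each a list of 7 numbers: the shift along the world's x, y, z in mm, then the turn, a rotation vector about the world's x, y, z in rad, then the opening in per cent of the stroke, from 0 (shut) to 100 (fully open). In form: [[x, y, z, wx, wy, wz, claw], ...]. A call has 1 to 5 rows; each row is the pose to reach, as a shift and turn from the pose commanded when the call began; what a row does not reach only later rows make up. A row lasts 1/10 s, in which the tool goes at most 50 mm and 8.59 degrees, less where a joint would pass 70% of its speed; a pose out of reach is approached as far as the arm can. A call with a gripper value outside its range is refused whole. The fingers move at their own pace and stop on an object; "squeeze" is the grip in N (left out, the last holds). Time passes only in rows, so rows that repeat a pose let the fingers close. It gives the time, the measured TCP pose, the force and the opening at its end, in the units of the state.
- r.get_state(): the state, without advancing time (a new reading comes with each control period).
- r.capture(name): name is "scene" or "side" or "wrist"; returns the picture (384x512x3 uint8, blue, green, red); there is no depth.
- r.camera_params(name): a dict with "K" (3x3 intrinsics, pixels), "D" ([k1, k2, p1, p2, k3] as OpenCV has them; the pictures are not rectified), "rvec" (rotation vector, rad) and "tvec" (3), from world to camera coordinates, as OpenCV has them. Camera axes: x right, y down, z forward; pixel columns grow to the right and rows downward; lengths in m; the calibration is good to about 2 mm. A picture is of the moment at which its call begins: read the wrist's pose just before it. camera_params takes no time and is no camera call; for the wrist camera it gives the pose at the moment of the call.
- r.close_job(): hands the job in, once; it reports no verdict.
The state is a dict: "time_s": time; "joints": joint angles; "qd": joint speeds; "joint_torque": joint torques, N m; "tcp_pos": TCP position; "eef_rot": TCP orientation; "contact_force": force on the tool from outside, world axes, zero at the start; "moment": the same for the moment, N m; "gripper_width": finger opening in m.
Only numpy, scipy, OpenCV 4.12 (cv2) and the standard library are available. Lean on these libraries where they do the work, as an engineer would, in place of code of your own. Each camera call takes 0.05 s, during which the arm holds its last target. There are 200 camera calls.

TASK

Check the spring balance on its anchor pin before it is issued, without disturbing the things around it: first push the tell-tale knob on its scale all the way back to zero. Then draw the balance away from the pin until the tell-tale stands at the long check line and hold it there for a moment. Ease it gently back, so that the rod is fully home, the tell-tale is left at the check line and the balance lies flat, still linked to the pin.

Things in the scene. Friction and masses are not known exactly. Their poses are not given: they have to be found in the camera images.
- anchor: fixed bench anchor: dark steel plate 90 x 80 x 6 mm with a headed steel pin, 14 mm thick below its 22 mm head, 48 mm high in all. Origin on the worktop under the pin's centre; x points roughly along the direction of pull, z up.
- balance: loose spring balance, about 0.4 kg, lying flat, 331 mm long. Origin: on the worktop where the pin's centre sits in the link when the slack is taken up, rod home; x runs from link to handle (direction of pull), z up. Grey case 150 x 54 x 28 mm, x = 90 to 240 mm; on top a white scale plate with a slot, short lines every 10 mm and one long check line. It slides on the worktop (rubs with 2 to 4 N).
- link (a point): middle of the long steel link at the end of the sprung rod, at balance x = 26 mm when the rod is home, 16 mm up. Its opening, 67 x 28 mm, is already round the pin with 4 to 32 mm of slack; only when the link's outer end pulls on the pin does the spring give: 5.4 N starts the rod, 12.6 N at the check line.
- check_line (a point): middle of the long check line, which runs across the whole scale plate (x = 145 mm, 29 mm above the worktop); the other lines are short and on one side of the slot only.
- handle (a point): centre of the cross bar of the black D-handle (x = 308 mm, 16 mm above the worktop). The bar is 16 mm thick and 70 mm wide across the balance; inside the D there is a clear opening of 50 mm (x = 248 to 300 mm) by 80 mm, open down to the worktop, for closed fingertips to hook the bar from inside.
- rod (a joint): how far the sprung rod with the link is drawn out of the case, m: 0 = fully home, 0.060 = at the check line, 0.088 = end stop. Its lug carries the tell-tale along.
- telltale (a joint): reading of the tell-tale (drag pointer), m: 0 = zero, next to the resting lug at the handle end of the scale; 0.060 = index bar on the check line. It grows towards the link end; the lug only pushes it that way, and it stays where it is left (about 1.5 N of friction).
- telltale_knob (a point): middle of the tell-tale's black knob: 11 mm thick along the balance, 22 mm wide, standing 21 mm tall above the case, its top 52 mm above the worktop, its foot at 31 mm. It is at balance x = 205 mm at zero and moves 1 mm towards the link for each mm of reading.
- carton: bystander: small folding carton 50 x 32 x 82 mm, standing; origin under its centre
- vial_a: bystander: screw-cap vial 36 mm wide, 65 mm tall, standing; origin under its centre
- felt_marker: bystander: felt marker 134 x 15 mm, lying; origin under its middle, x along it
Not all that is in view belongs to the job. Leave any yellow look-alike of the anchor alone.

How it is judged:
By the outcome, as a careful person would: the job done as asked, in the order asked, and still so for the second after the job is handed in, with the robot touching nothing.
It also fails if it takes over 61 s, if anything falls off the work surface, if the arm or the gripper's body presses on something with over 40 N, if the wrist force passes 120 N, or if a joint passes its speed limit or range.

## Working session

There is one attempt and no reset: what is moved stays moved. The work goes in short steps, Python scripts to look and compute and a tool call to move; the robot and the scene stay as the last step left them, time stands still between calls to the robot, and variables do not carry over. Pictures are saved under pics/ and viewed, about 8 in all and at most 12, crops included, and the job is handed in when it is done.

Besides the shell and the picture viewer there is one more tool, called after ">>>" as name([rows], argument=value, ...), one row to a line, values as JSON. carry_out: Moves the arm, as the interface text tells. Its arguments: {"type":"object","properties":{"moves":{"type":"array"},"squeeze":{"type":"number"}},"required":["moves"]}

```bash
mkdir -p pics; ls
python3 - <<'E'
from plant import r
import cv2,numpy as np
print(r.get_state(), r.tcp_to_grasp)
a=r.capture("scene");b=r.capture("side")
cv2.imwrite("pics/scene.png",a);cv2.imwrite("pics/side.png",b)
cv2.imwrite("pics/a1.png",cv2.resize(a,(800,600),interpolation=cv2.INTER_CUBIC))
cv2.imwrite("pics/b1.png",cv2.resize(b,(800,600),interpolation=cv2.INTER_CUBIC))
for n in("scene","side","wrist"):
  p=r.camera_params(n);R=cv2.Rodrigues(np.array(p["rvec"]))[0];print(n,(-R.T@np.array(p["tvec"]).ravel()).round(3),R[2].round(2))
E
```

```text
pics
{'time_s': 0.0, 'joints': array([-5.91829200e+01,  2.05916015e+01,  6.33105544e-01, -2.10124923e-02,
       -7.01349200e+01, -1.65065972e+01]), 'qd': array([ 0.01855263,  0.07510337, -0.01681054, -0.02528469, -0.02931914,
       -0.02272169]), 'joint_torque': array([ 1.78894206e-03, -5.82718492e+01,  2.93050539e+01,  6.99776441e+00,
        6.57933037e-03, -1.67744938e-04]), 'tcp_pos': array([ 0.16669712, -0.65358384,  0.22561292]), 'eef_rot': array([ 94.56878312,  89.90451777, 108.87210966]), 'contact_force': array([0.44511346, 0.29789807, 1.42333219]), 'moment': array([ 0.06601645, -0.00802255, -0.04499323]), 'gripper_width': 0.08782503501848564} 0.0188
scene [ 0.163 -0.571  0.561] [ 0.42  0.7  -0.58]
side [0.006 0.763 0.669] [ 0.48 -0.69 -0.54]
wrist [ 0.095 -0.671  0.385] [ 0.26  0.07 -0.96]
```

View pics/a1.png

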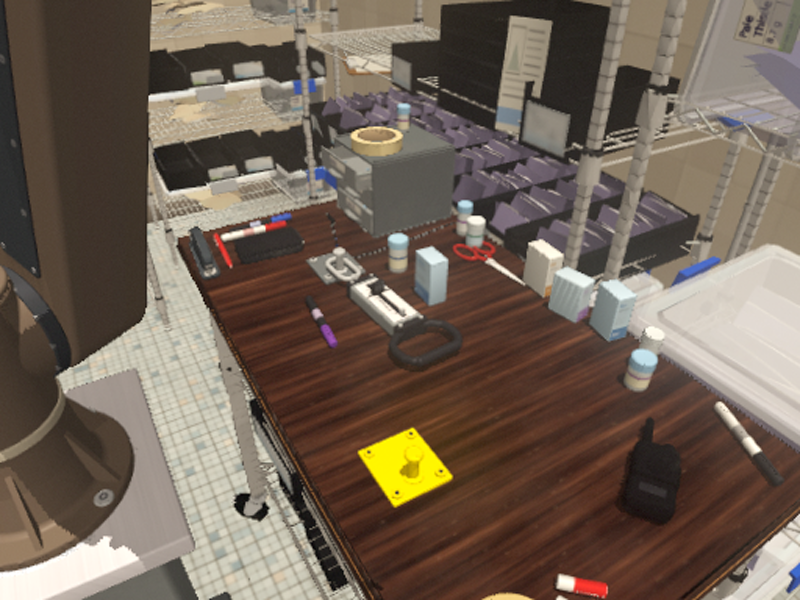

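View pics/b1.png

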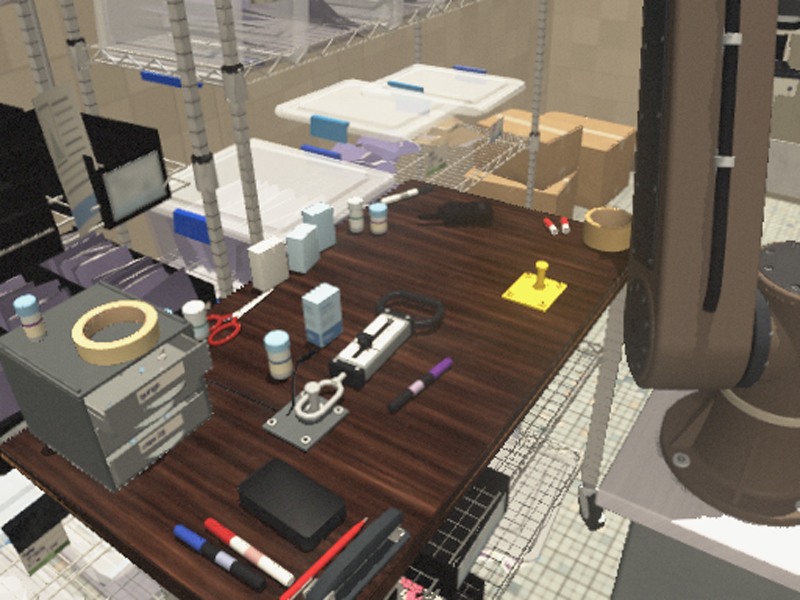

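The scene and side views show the balance between the link and anchor (scene 345,265; side 312,400) and the D-handle (scene 425,345). The marker, carton and vial lie alongside it. Next I'll take an enlarged composite for measuring.

Run:
```python
import cv2,numpy as np
a=cv2.imread("pics/scene.png")[145:245,190:310];b=cv2.imread("pics/side.png")[175:300,160:300]
A=cv2.resize(a,None,fx=3.3,fy=3.3,interpolation=cv2.INTER_CUBIC);B=cv2.resize(b,None,fx=2.85,fy=2.85,interpolation=cv2.INTER_CUBIC)
c=np.zeros((600,800,3),np.uint8);c[:A.shape[0],:A.shape[1]]=A;c[:B.shape[0],400:400+B.shape[1]]=B[:,:400]
cv2.imwrite("pics/c.png",c[:360])
```

```text
(no output)
```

View pics/c.png

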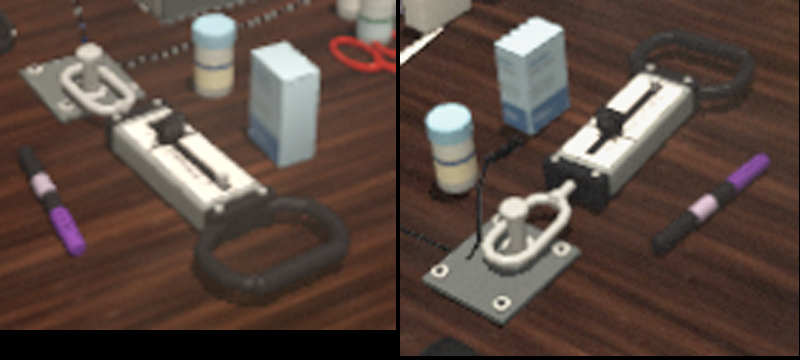

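Pin head at crop (89,47) and (514,205); knob at (167,115) and (609,115); handle bar near (285,275) and (735,70).

```bash
cat > h.py <<'E'
import cv2,numpy as np
from plant import r
def ray(p,uv):
    R=cv2.Rodrigues(np.array(p["rvec"],float))[0];t=np.array(p["tvec"],float).ravel()
    n=cv2.undistortPoints(np.array([[uv]],float),np.array(p["K"]),np.array(p["D"]))[0,0]
    return -R.T@t, R.T@np.array([*n,1])
def onz(p,uv,z):
    c,d=ray(p,uv);return (c+d*(z-c[2])/d[2]).round(4)
def proj(p,X):
    return cv2.projectPoints(np.array(X,float).reshape(-1,3),np.array(p["rvec"]),np.array(p["tvec"]),np.array(p["K"]),np.array(p["D"]))[0].reshape(-1,2)
E
python3 - <<'E'
from h import *
s=r.camera_params("scene");d=r.camera_params("side")
S=lambda u,v,z:onz(s,(190+u/3.3,145+v/3.3),z)
D=lambda u,v,z:onz(d,(160+(u-400)/2.85,175+v/2.85),z)
print("pin",S(89,47,.048),D(514,205,.048))
print("knob",S(167,117,.052),D(609,112,.052))
print("platecorners handle",S(207,215,.029),S(264,190,.029),D(648,70,.029),D(692,85,.029))
print("case link",D(548,162,.028),D(606,180,.028))
print("bar",S(285,275,.016),D(738,65,.016))
print("marker",S(28,155,.007),S(77,245,.007),D(660,243,.007),D(763,160,.007))
print("carton",S(285,158,.0),D(515,128,0),"vial",S(213,93,0),D(457,190,0))
print(r.camera_params("wrist")["K"])
st=r.get_state();c,_=ray(r.camera_params("wrist"),(256,192));print(c-st["tcp_pos"],st["eef_rot"])
E
```

```text
pin [0.5271 0.2438 0.048 ] [0.5228 0.2378 0.048 ]
knob [0.5293 0.1109 0.052 ] [0.5285 0.1124 0.052 ]
platecorners handle [0.5091 0.0158 0.029 ] [0.5604 0.0205 0.029 ] [0.5557 0.0209 0.029 ] [0.5109 0.0193 0.029 ]
case link [0.5502 0.1663 0.028 ] [0.4981 0.1594 0.028 ]
bar [ 0.53   -0.0547  0.016 ] [ 0.5035 -0.0431  0.016 ]
marker [0.4393 0.1786 0.007 ] [0.4246 0.0568 0.007 ] [0.4357 0.1772 0.007 ] [0.4215 0.0507 0.007 ]
carton [0.6199 0.0805 0.    ] [0.6271 0.1192 0.    ] vial [0.6198 0.1939 0.    ] [0.6136 0.2081 0.    ]
[[343.89874861   0.         254.98062644]
 [  0.         343.89874861 189.47015819]
 [  0.           0.           1.        ]]
[-0.07145606 -0.01777582  0.15897548] [ 94.42329472  89.91627994 108.72593434]
```

```bash
cat >> h.py <<'E'
from scipy.spatial.transform import Rotation as Ro
AX=np.array([.076,-.997,0]);AY=np.array([.997,.076,0])
def yaw(st):
    y=Ro.from_euler("xyz",st["eef_rot"],degrees=True).apply([0,1,0]);return np.degrees(np.arctan2(y[1],y[0]))
E
python3 - <<'E'
from h import *
st=r.get_state();R=Ro.from_euler("xyz",st["eef_rot"],degrees=True).as_matrix();print(R.round(3),yaw(st))
p=r.camera_params("wrist");c,_=ray(p,(256,192));print("cam in tool",R.T@(c-st["tcp_pos"]), "axis in tool",R.T@cv2.Rodrigues(np.array(p["rvec"]))[0][2])
E
```

```text
[[-0.    -0.247  0.969]
 [ 0.001  0.969  0.247]
 [-1.     0.001 -0.   ]] 104.30263491562523
cam in tool [-0.15896639  0.00065952 -0.07365055] axis in tool [ 9.62591759e-01 -7.44101400e-04  2.70954890e-01]
```

>>> carry_out([
  [42, 28, 0, 0, 0, 0.07, 0],
  [84, 56, 0, 0, 0, 0.14, 0],
  [126, 84, 0, 0, 0, 0.21, 0],
  [168, 112, 0, 0, 0, 0.28, 0],
  [210, 140, 0, 0, 0, 0.35, 0],
], squeeze=20)

```text
time_s: 0.6
tcp_pos: [0.3761, -0.5139, 0.2263]
eef_rot: [96.7, 90.0, 131.2]
contact_force: [0.7, 0.1, -0.1]
gripper_width: 0.0529
```

>>> carry_out([
  [28, 40, 0, 0, 0, 0.07, 0],
  [56, 80, 0, 0, 0, 0.14, 0],
  [84, 120, 0, 0, 0, 0.21, 0],
  [112, 160, 0, 0, 0, 0.28, 0],
  [140, 200, 0, 0, 0, 0.35, 0],
])

```text
time_s: 1.1
tcp_pos: [0.5155, -0.3134, 0.2264]
eef_rot: [93.4, 90.0, 147.9]
contact_force: [1.1, -1.0, 0.3]
gripper_width: 0.0129
```

>>> carry_out([
  [3, 49, 0, 0, 0, 0.07, 0],
  [6, 98, 0, 0, 0, 0.14, 0],
  [9, 147, 0, 0, 0, 0.21, 0],
  [12, 196, 0, 0, 0, 0.28, 0],
  [15, 245, 0, 0, 0, 0.35, 0],
])

```text
time_s: 1.6
tcp_pos: [0.5294, -0.0684, 0.2264]
eef_rot: [84.5, 90.0, 159.1]
contact_force: [0.3, -0.3, 0.1]
gripper_width: 0.0006
```

>>> carry_out([
  [0, 40, 0, 0, 0, 0.07, 0],
  [0, 80, 0, 0, 0, 0.14, 0],
  [0, 120, -5, 0, 0, 0.21, 0],
  [0, 155, -10, 0, 0, 0.28, 0],
  [0, 160, -15, 0, 0, 0.35, 0],
])

```text
time_s: 2.1
tcp_pos: [0.5297, 0.0928, 0.2111]
eef_rot: [10.0, 90.0, 104.9]
contact_force: [0.1, -0.3, 0.4]
gripper_width: 0.0005
```

>>> carry_out([
  [0, 0, 0, 0, 0, 0, 0],
  [0, 0, 0, 0, 0, 0, 0],
  [0, 0, 0, 0, 0, 0, 0],
])

```text
time_s: 2.4
tcp_pos: [0.5299, 0.0889, 0.2118]
eef_rot: [-104.5, 90.0, -10.2]
contact_force: [0.3, -1.0, 0.8]
gripper_width: 0.0004
```

Run:
```python
from h import *
st=r.get_state();print(st["time_s"],st["tcp_pos"],yaw(st),st["contact_force"],st["joints"])
p=r.camera_params("wrist");a=r.capture("wrist");cv2.imwrite("pics/w1.png",a)
import pickle;pickle.dump(p,open("w1.pkl","wb"))
cv2.imwrite("pics/w1b.png",cv2.resize(a,(800,600),interpolation=cv2.INTER_CUBIC))
```

```text
2.4 [0.52989823 0.08892553 0.21177939] -175.61177178864202 [ 0.30226804 -1.02916878  0.79410266] [ 3.04435076e+01  8.19698983e+00 -1.79707328e+01  4.74266249e-03
 -6.38273119e+01 -2.60573712e+01]
```

View pics/w1b.png

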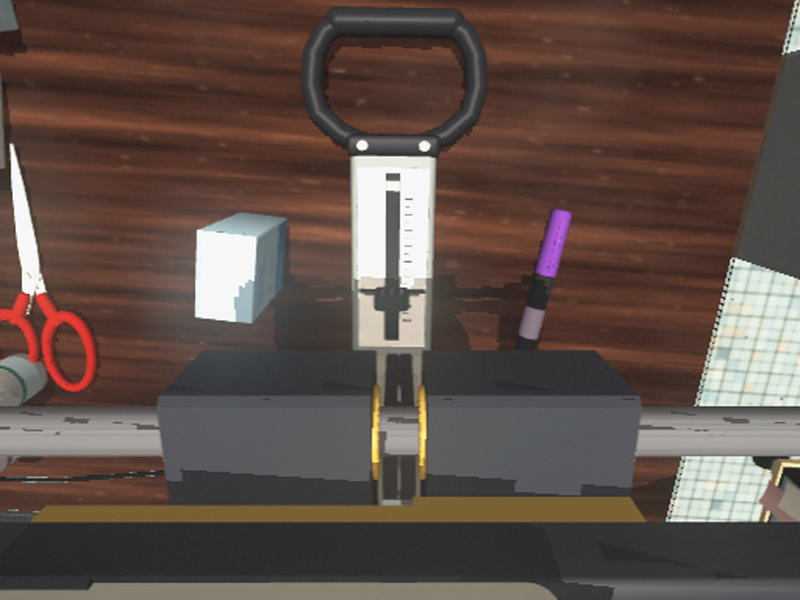

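The wrist view shows the handle bar at (395,24), the strap bolts at (362,146) and (424,146), and the knob at (392,298). The slot runs from (393,175) to (393,340).

Run:
```python
from h import *
import pickle
p=pickle.load(open("w1.pkl","rb"))
k=512/800
W=lambda u,v,z:onz(p,(u*k,v*k),z)
print("bar",W(395,24,.018),"sides",W(306,75,.016),W(484,75,.016))
print("bolts",W(362,146,.028),W(424,146,.028))
print("knob",W(392,298,.052),"index",W(395,291,.032))
print("slot",W(393,175,.029),W(393,340,.029),"plate far corners",W(353,156,.029),W(434,156,.029),W(354,347,.029),W(430,347,.029))
print("carton top",W(197,230,.082),W(255,322,.082),W(287,218,.082)); print("marker",W(560,212,.007),W(528,345,.007))
a=cv2.imread("pics/w1.png")
c=cv2.resize(a[90:225,200:305],None,fx=5,fy=4.4,interpolation=cv2.INTER_CUBIC);c=cv2.convertScaleAbs(c,alpha=1.3)
cv2.imwrite("pics/w1c.png",c)
```

```text
bar [ 0.5421 -0.0527  0.018 ] sides [ 0.5946 -0.0205  0.016 ] [ 0.4855 -0.0288  0.016 ]
bolts [0.557  0.0188 0.028 ] [0.5191 0.0159 0.028 ]
knob [0.5318 0.1074 0.052 ] index [0.5301 0.1082 0.032 ]
slot [0.5368 0.0346 0.029 ] [0.5288 0.1433 0.029 ] plate far corners [0.5622 0.0251 0.029 ] [0.5125 0.0213 0.029 ] [0.5548 0.1503 0.029 ] [0.5034 0.1464 0.029 ]
carton top [0.6397 0.0688 0.082 ] [0.6083 0.1188 0.082 ] [0.5915 0.0586 0.082 ]
marker [0.4231 0.0515 0.007 ] [0.4311 0.1478 0.007 ]
```

View pics/w1c.png

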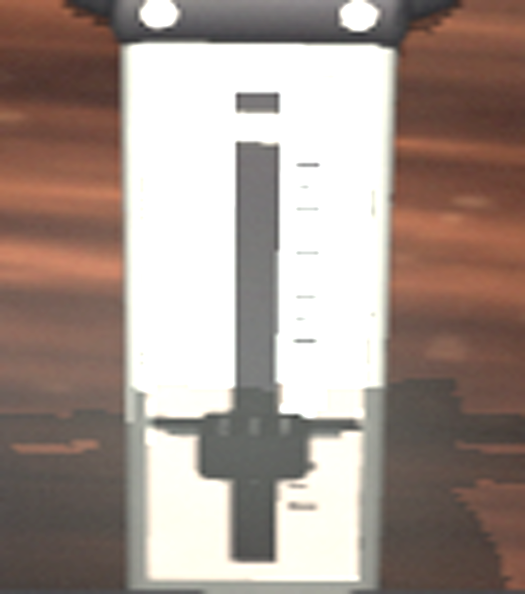

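>>> carry_out([
  [-1, 30, -40, 0, 0, 0, 0],
  [-2, 56, -80, 0, 0, 0, 0],
  [-2, 56, -120, 0, 0, 0, 0],
  [-2, 56, -150, 0, 0, 0, 0],
  [-2, 56, -172, 0, 0, 0, 0],
])

```text
time_s: 2.95
tcp_pos: [0.5272, 0.1446, 0.0376]
eef_rot: [116.4, 89.9, -149.1]
contact_force: [0.2, -0.5, 0.5]
gripper_width: 0.0006
```

>>> carry_out([
  [0, 0, 0, 0, 0, 0, 0],
  [0, 0, 0, 0, 0, 0, 0],
  [0, 0, 0, 0, 0, 0, 0],
  [0, 0, 0, 0, 0, 0, 0],
  [0, 0, 0, 0, 0, 0, 0],
])

```text
time_s: 3.45
tcp_pos: [0.5285, 0.146, 0.0408]
eef_rot: [-60.7, 89.9, 33.8]
contact_force: [0.1, -0.2, 0.3]
gripper_width: 0.0004
```

Run:
```python
from h import *
st=r.get_state();print(st["time_s"],st["tcp_pos"],yaw(st),st["contact_force"])
a=r.capture("wrist");cv2.imwrite("pics/w2.png",a)
cv2.imwrite("pics/w2b.png",cv2.resize(a,(800,600),interpolation=cv2.INTER_CUBIC))
```

```text
3.45 [0.52848024 0.14595377 0.04077323] -175.4856414768047 [ 0.13611968 -0.23075155  0.26751393]
```

View pics/w2b.png

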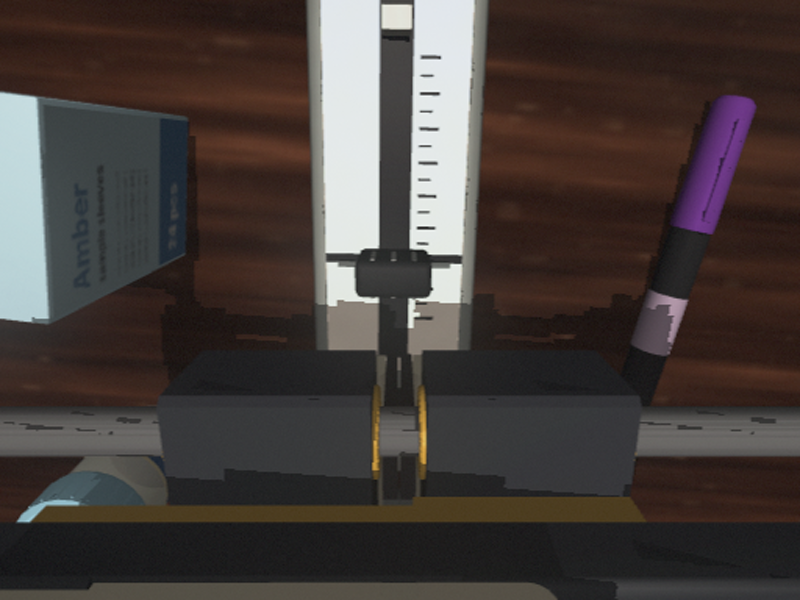

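Fingers are down on the axis behind the knob (knob 393,275; check line row 258; lug 397,17), and the carton and marker are clear. Now I push.

>>> carry_out([
  [0.5, -7, 0, 0, 0, 0, 0],
  [1, -14, 0, 0, 0, 0, 0],
  [1.5, -21, 0, 0, 0, 0, 0],
  [2, -28, 0, 0, 0, 0, 0],
  [2.5, -35, 0, 0, 0, 0, 0],
])

```text
time_s: 4.0
tcp_pos: [0.5303, 0.11, 0.0396]
eef_rot: [27.3, 90.0, 121.8]
contact_force: [-0.9, 1.8, 1.0]
gripper_width: 0.0001
```

>>> carry_out([
  [0.5, -6, 0, 0, 0, 0, 0],
  [1, -12, 0, 0, 0, 0, 0],
  [1.3, -18, 0, 0, 0, 0, 0],
  [1.7, -24, 0, 0, 0, 0, 0],
  [2, -30, 0, 0, 0, 0, 0],
])

```text
time_s: 4.5
tcp_pos: [0.5323, 0.0801, 0.0395]
eef_rot: [105.3, 90.0, -160.2]
contact_force: [-0.5, 2.1, -0.4]
gripper_width: 0.0003
```

>>> carry_out([
  [0.1, -1.5, 0, 0, 0, 0, 0],
  [0.2, -3, 0, 0, 0, 0, 0],
  [0.3, -4.5, 0, 0, 0, 0, 0],
  [0.4, -6, 0, 0, 0, 0, 0],
  [0.4, -6, 0, 0, 0, 0, 0],
])

```text
time_s: 5.0
tcp_pos: [0.5328, 0.0745, 0.0396]
eef_rot: [-168.8, 90.0, -74.2]
contact_force: [0.6, 0.6, -0.1]
gripper_width: 0.0006
```

Run:
```python
from h import *
import pickle
st=r.get_state();print(st["time_s"],st["tcp_pos"],yaw(st),st["contact_force"])
p=r.camera_params("wrist");pickle.dump(p,open("w3.pkl","wb"));a=r.capture("wrist");cv2.imwrite("pics/w3.png",a)
cv2.imwrite("pics/w3b.png",cv2.resize(a[0:240,170:350],(600,600*240//180)[::1] if 0 else (450,600),interpolation=cv2.INTER_CUBIC))
```

```text
5.0 [0.53277109 0.07454776 0.03957528] -175.46902661055623 [ 0.57552688  0.62220162 -0.12888267]
```

View pics/w3b.png

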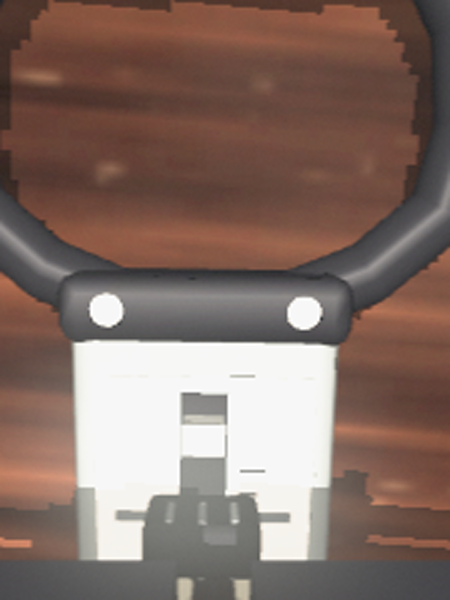

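The index bar (crop row 516) has moved with the knob, with about 10 mm left to the zero line (row 470). I'll continue in small steps and watch the force.

>>> carry_out([
  [0.1, -1.5, 0, 0, 0, 0, 0],
  [0.2, -3, 0, 0, 0, 0, 0],
  [0.3, -4.5, 0, 0, 0, 0, 0],
  [0.4, -6, 0, 0, 0, 0, 0],
  [0.5, -7.5, 0, 0, 0, 0, 0],
])

```text
time_s: 5.55
tcp_pos: [0.5334, 0.0671, 0.0396]
eef_rot: [-73.0, 90.0, 21.5]
contact_force: [-0.9, 1.9, -0.5]
gripper_width: 0.0006
```

>>> carry_out([
  [0, -0.5, 0, 0, 0, 0, 0],
  [0.1, -1, 0, 0, 0, 0, 0],
  [0.1, -1.5, 0, 0, 0, 0, 0],
])

```text
time_s: 5.85
tcp_pos: [0.5334, 0.0656, 0.0396]
eef_rot: [-63.4, 90.0, 31.1]
contact_force: [1.0, 1.5, -0.1]
gripper_width: 0.0006
```

>>> carry_out([
  [0, -0.5, 0, 0, 0, 0, 0],
  [0.1, -1, 0, 0, 0, 0, 0],
  [0.1, -1.5, 0, 0, 0, 0, 0],
])

```text
time_s: 6.15
tcp_pos: [0.5336, 0.0643, 0.0396]
eef_rot: [-45.7, 90.0, 48.8]
contact_force: [-0.1, 2.5, 0.4]
gripper_width: 0.0007
```

Run:
```python
from h import *
import pickle
st=r.get_state();print(st["time_s"],st["tcp_pos"],yaw(st),st["contact_force"])
p=r.camera_params("wrist");pickle.dump(p,open("w4.pkl","wb"));a=r.capture("wrist");cv2.imwrite("pics/w4.png",a)
cv2.imwrite("pics/w4b.png",cv2.resize(a[0:240,170:350],(450,600),interpolation=cv2.INTER_CUBIC))
```

```text
6.15 [0.53356536 0.06430437 0.03958962] -175.47374029352417 [-0.06811659  2.45923368  0.42394496]
```

View pics/w4b.png

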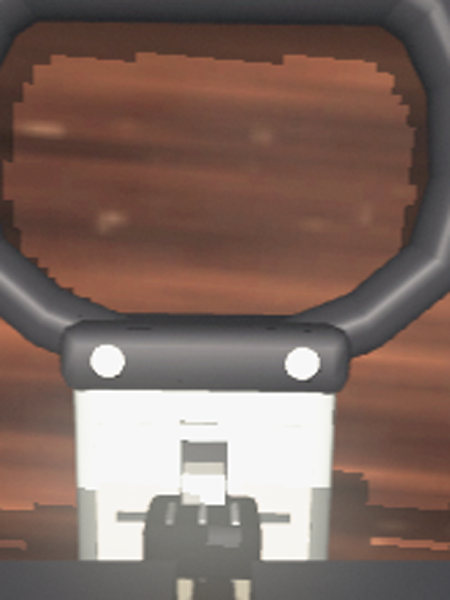

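Knob is up against the lug (lug 203,485; index row 517). I'll push 2.5 mm more to confirm the stop; if it is at the stop, the image stays still because the case moves along with the tool.

>>> carry_out([
  [0, -0.5, 0, 0, 0, 0, 0],
  [0.1, -1, 0, 0, 0, 0, 0],
  [0.1, -1.5, 0, 0, 0, 0, 0],
  [0.2, -2, 0, 0, 0, 0, 0],
  [0.2, -2.5, 0, 0, 0, 0, 0],
])

```text
time_s: 6.7
tcp_pos: [0.5337, 0.0616, 0.0396]
eef_rot: [-53.5, 90.0, 41.1]
contact_force: [0.4, 2.7, 0.8]
gripper_width: 0.0002
```

```bash
cat >> h.py <<'E'
def shift(a,b,box):
    x0,y0,x1,y1=box;g=lambda i:cv2.GaussianBlur(cv2.cvtColor(i,cv2.COLOR_BGR2GRAY),(0,0),1).astype(np.float32)[y0:y1,x0:x1]
    A,B=g(a),g(b);w=np.eye(2,3,dtype=np.float32)
    c,w=cv2.findTransformECC(A,B,w,cv2.MOTION_TRANSLATION);return w[:,2],c
E
python3 - <<'E'
from h import *
st=r.get_state();print(st["time_s"],st["tcp_pos"],st["contact_force"])
a=r.capture("wrist");cv2.imwrite("pics/w5.png",a)
w3,w4=cv2.imread("pics/w3.png"),cv2.imread("pics/w4.png")
B=(190,120,315,195)
print("w4->w5",shift(w4,a,B),"w3->w5", shift(w3,a,(190,90,315,190)) )
E
```

```text
6.7 [0.53367528 0.06162684 0.03957987] [0.43954312 2.71835603 0.77900402]
w4->w5 (array([-0.40662804,  0.10814071], dtype=float32), 0.9953128380890387) w3->w5 (array([-0.3236772, -1.1413043], dtype=float32), 0.7471459384541377)
```

The image stayed still while the tool advanced 2.5 mm, with 2.7 N on it, so the knob is hard at zero. Next I back off, rise, and move over the D opening.

>>> carry_out([
  [-0.3, 4, 0, 0, 0, 0, 0],
  [-0.6, 8, 0, 0, 0, 0, 0],
  [-0.6, 8, 25, 0, 0, 0, 0],
  [-0.6, 8, 50, 0, 0, 0, 0],
  [0, 0, 70, 0, 0, 0, 0],
])

```text
time_s: 7.25
tcp_pos: [0.5337, 0.0621, 0.1107]
eef_rot: [-158.9, 90.0, -64.3]
contact_force: [1.3, 0.0, 0.1]
gripper_width: 0.0008
```

>>> carry_out([
  [2, -25, 0, 0, 0, 0, 0],
  [4, -50, 0, 0, 0, 0, 0],
  [6, -75, 0, 0, 0, 0, 0],
  [7, -84, 0, 0, 0, 0, 0],
  [7, -84, 0, 0, 0, 0, 0],
])

```text
time_s: 7.75
tcp_pos: [0.5404, -0.0233, 0.1094]
eef_rot: [115.3, 90.0, -150.3]
contact_force: [0.2, -0.1, 0.2]
gripper_width: 0.0003
```

Run:
```python
from h import *
import pickle
st=r.get_state();print(st["time_s"],st["tcp_pos"],yaw(st),st["contact_force"])
p=r.camera_params("scene")
x=st["tcp_pos"];f=proj(p,[[x[0],x[1],x[2]],[x[0],x[1],0.016],[.543,-.0565,.016],[.5205+.073*.145,.2506-.1446,.029]]);print(f)
a=r.capture("scene");cv2.imwrite("pics/s2.png",a)
c=cv2.resize(a[130:250,190:330],(700,600),interpolation=cv2.INTER_CUBIC)
for q in f: cv2.drawMarker(c,tuple(int(v) for v in (q-[190,130])*5),(0,255,0),0,12)
cv2.imwrite("pics/s2b.png",c)
```

```text
7.75 [ 0.54044232 -0.02325925  0.10941495] -175.57034605600703 [ 0.23121807 -0.13634918  0.21459142]
[[274.19736381 186.26073818]
 [272.69872731 219.25517033]
 [281.55869188 226.89152002]
 [242.2906245  188.7007031 ]]
```

View pics/s2b.png

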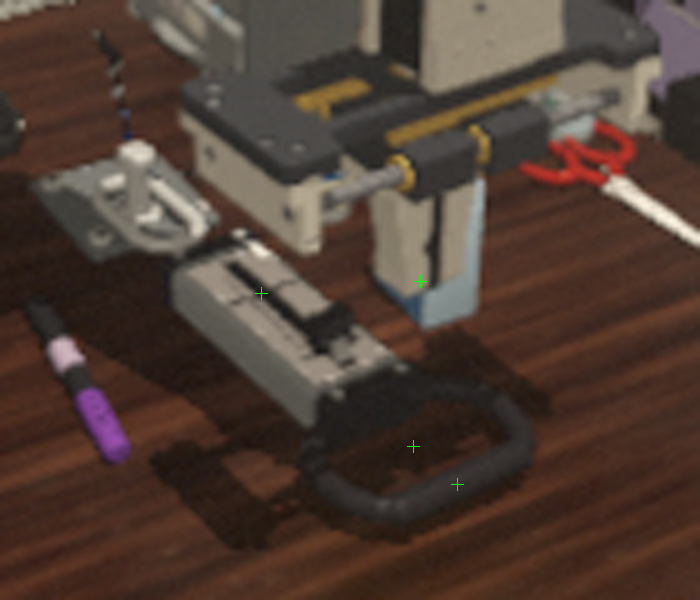

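The D opening is under the fingers (marker 413,446) and the knob is at the zero end (330,325). Descending, then pulling slowly.

>>> carry_out([
  [0, 0, -25, 0, 0, 0, 0],
  [0, 0, -50, 0, 0, 0, 0],
  [0, 0, -75, 0, 0, 0, 0],
  [0, 0, -92, 0, 0, 0, 0],
  [0, 0, -101, 0, 0, 0, 0],
])

```text
time_s: 8.3
tcp_pos: [0.5398, -0.0216, 0.007]
eef_rot: [100.9, 89.9, -164.5]
contact_force: [-0.4, 0.3, 0.1]
gripper_width: 0.0005
```

>>> carry_out([
  [0.2, -3, 0, 0, 0, 0, 0],
  [0.5, -6, 0, 0, 0, 0, 0],
  [0.7, -9, 0, 0, 0, 0, 0],
  [0.9, -12, 0, 0, 0, 0, 0],
  [0.9, -12, 0, 0, 0, 0, 0],
])

```text
time_s: 8.8
tcp_pos: [0.5419, -0.0347, 0.0092]
eef_rot: [-80.0, 89.9, 14.5]
contact_force: [-0.2, 0.3, -1.3]
gripper_width: 0.0005
```

>>> carry_out([
  [0.1, -1, 0, 0, 0, 0, 0],
  [0.2, -2, 0, 0, 0, 0, 0],
  [0.3, -3, 0, 0, 0, 0, 0],
  [0.3, -4, 0, 0, 0, 0, 0],
])

```text
time_s: 9.2
tcp_pos: [0.5419, -0.0384, 0.0086]
eef_rot: [-156.7, 90.0, -62.1]
contact_force: [0.3, -0.2, 1.0]
gripper_width: 0.0005
```

>>> carry_out([
  [0.1, -1, 0, 0, 0, 0, 0],
  [0.2, -2, 0, 0, 0, 0, 0],
])

```text
time_s: 9.4
tcp_pos: [0.5423, -0.0401, 0.0086]
eef_rot: [-55.9, 90.0, 38.6]
contact_force: [-0.3, 3.2, 0.8]
gripper_width: 0.0006
```

>>> carry_out([
  [0.1, -1, 0, 0, 0, 0, 0],
  [0.2, -2, 0, 0, 0, 0, 0],
])

```text
time_s: 9.6
tcp_pos: [0.5424, -0.0422, 0.0086]
eef_rot: [-47.8, 90.0, 46.7]
contact_force: [-0.9, 4.2, 0.4]
gripper_width: 0.0006
```

>>> carry_out([
  [0.1, -1, 0, 0, 0, 0, 0],
  [0.2, -2, 0, 0, 0, 0, 0],
])

```text
time_s: 9.8
tcp_pos: [0.5424, -0.0444, 0.0085]
eef_rot: [94.5, 90.0, -171.0]
contact_force: [0.6, 2.7, 0.8]
gripper_width: 0.0004
```

>>> carry_out([
  [0.1, -1, 0, 0, 0, 0, 0],
  [0.2, -2, 0, 0, 0, 0, 0],
])

```text
time_s: 10.0
tcp_pos: [0.5426, -0.0465, 0.0086]
eef_rot: [87.4, 90.0, -178.1]
contact_force: [0.5, 3.8, 0.6]
gripper_width: 0.0002
```

>>> carry_out([
  [0.1, -1, 0, 0, 0, 0, 0],
  [0.1, -1, 0, 0, 0, 0, 0],
])

```text
time_s: 10.2
tcp_pos: [0.5427, -0.0476, 0.0085]
eef_rot: [137.7, 90.0, -127.8]
contact_force: [0.3, 1.7, 0.5]
gripper_width: 0.0006
```

>>> carry_out([
  [0.1, -1, 0, 0, 0, 0, 0],
  [0.1, -1, 0, 0, 0, 0, 0],
])

```text
time_s: 10.4
tcp_pos: [0.5428, -0.0485, 0.0086]
eef_rot: [135.2, 90.0, -130.3]
contact_force: [0.2, 1.1, -0.3]
gripper_width: 0.0005
```

>>> carry_out([
  [0.1, -1, 0, 0, 0, 0, 0],
  [0.1, -1, 0, 0, 0, 0, 0],
])

```text
time_s: 10.6
tcp_pos: [0.5429, -0.0494, 0.0086]
eef_rot: [141.0, 90.0, -124.4]
contact_force: [-0.8, 2.0, -0.0]
gripper_width: 0.0006
```

>>> carry_out([
  [0.1, -1, 0, 0, 0, 0, 0],
  [0.1, -1, 0, 0, 0, 0, 0],
])

```text
time_s: 10.8
tcp_pos: [0.5431, -0.05, 0.0086]
eef_rot: [-33.8, 90.0, 60.7]
contact_force: [-0.7, 4.8, 0.4]
gripper_width: 0.0004
```

>>> carry_out([
  [0.1, -1, 0, 0, 0, 0, 0],
  [0.1, -1, 0, 0, 0, 0, 0],
])

```text
time_s: 11.0
tcp_pos: [0.5434, -0.0506, 0.0086]
eef_rot: [-40.7, 89.9, 53.8]
contact_force: [-0.7, 8.0, 0.0]
gripper_width: 0.0009
```

>>> carry_out([
  [0.1, -1, 0, 0, 0, 0, 0],
  [0.1, -1, 0, 0, 0, 0, 0],
])

```text
time_s: 11.2
tcp_pos: [0.5437, -0.0514, 0.0086]
eef_rot: [-44.1, 89.9, 50.4]
contact_force: [-0.2, 8.5, 0.3]
gripper_width: 0.0005
```

>>> carry_out([
  [0.1, -1, 0, 0, 0, 0, 0],
  [0.1, -1, 0, 0, 0, 0, 0],
])

```text
time_s: 11.4
tcp_pos: [0.5438, -0.0523, 0.0086]
eef_rot: [-46.5, 89.9, 48.0]
contact_force: [-0.0, 8.5, -0.9]
gripper_width: 0.0007
```

The link engaged at TCP y ≈ -0.0505, with about 8 N. The check line should be 60 mm further, y ≈ -0.110. I'll pull to just short of that.

>>> carry_out([
  [0.3, -4, 0, 0, 0, 0, 0],
  [0.6, -8, 0, 0, 0, 0, 0],
  [0.9, -12, 0, 0, 0, 0, 0],
  [1.2, -16, 0, 0, 0, 0, 0],
  [1.5, -20, 0, 0, 0, 0, 0],
])

```text
time_s: 11.9
tcp_pos: [0.5454, -0.072, 0.0086]
eef_rot: [-42.9, 89.9, 51.7]
contact_force: [-0.5, 12.5, -0.2]
gripper_width: 0.0007
```

>>> carry_out([
  [0.3, -4, 0, 0, 0, 0, 0],
  [0.6, -8, 0, 0, 0, 0, 0],
  [0.9, -12, 0, 0, 0, 0, 0],
  [1.2, -16, 0, 0, 0, 0, 0],
  [1.5, -20, 0, 0, 0, 0, 0],
])

```text
time_s: 12.4
tcp_pos: [0.5469, -0.0917, 0.0086]
eef_rot: [-39.6, 89.9, 54.9]
contact_force: [-0.5, 15.6, 1.5]
gripper_width: 0.0003
```

>>> carry_out([
  [0.2, -3, 0, 0, 0, 0, 0],
  [0.4, -6, 0, 0, 0, 0, 0],
  [0.6, -8, 0, 0, 0, 0, 0],
  [0.8, -10, 0, 0, 0, 0, 0],
  [0.9, -12, 0, 0, 0, 0, 0],
])

```text
time_s: 12.9
tcp_pos: [0.5478, -0.1033, 0.0086]
eef_rot: [-36.4, 89.9, 58.1]
contact_force: [-1.2, 17.3, 1.4]
gripper_width: 0.0004
```

>>> carry_out([
  [0, 0, 0, 0, 0, 0, 0],
  [0, 0, 0, 0, 0, 0, 0],
])

```text
time_s: 13.1
tcp_pos: [0.5478, -0.1035, 0.0086]
eef_rot: [-39.5, 89.9, 55.0]
contact_force: [-1.7, 15.1, 0.4]
gripper_width: 0.0003
```

Run:
```python
from h import *
st=r.get_state();print(st["time_s"],st["tcp_pos"],yaw(st),st["contact_force"])
a=r.capture("scene");cv2.imwrite("pics/s3.png",a)
b=r.capture("wrist");cv2.imwrite("pics/w6.png",b)
d=r.capture("side");cv2.imwrite("pics/d3.png",d)
c=np.zeros((600,800,3),np.uint8)
c[:360,:400]=cv2.resize(a[160:232,218:298],(400,360),interpolation=cv2.INTER_CUBIC)
c[:360,400:]=cv2.resize(d[165:237,205:285],(400,360),interpolation=cv2.INTER_CUBIC)
c[360:]=cv2.resize(b[100:252,154:358],None,fx=1.58,fy=1.58)[:240,:320].repeat(1,0) if 0 else 0
c[360:,:320]=cv2.resize(b,(320,240))
cv2.imwrite("pics/m3.png",c)
```

```text
13.1 [ 0.54780953 -0.10354259  0.00859673] -175.46538332933275 [-1.71740037 15.07090484  0.44699446]
```

View pics/m3.png

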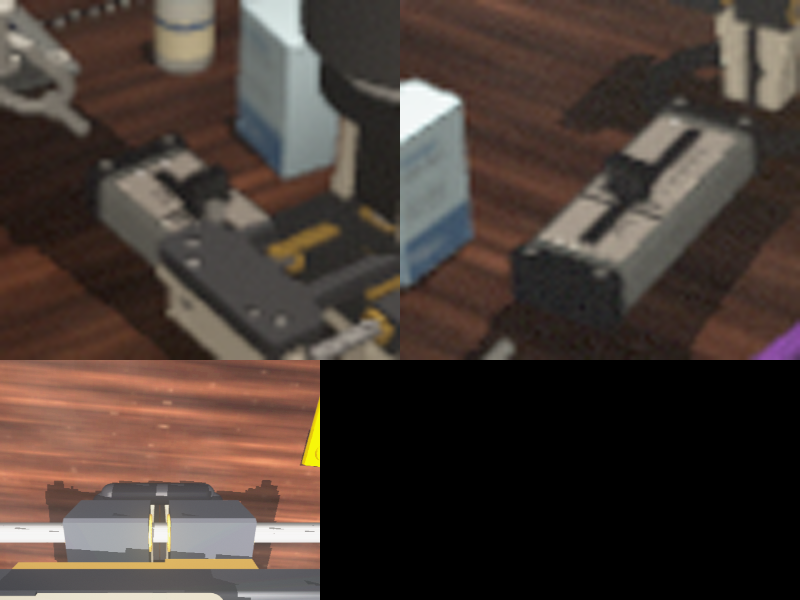

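The tell-tale is short of the check line and the force is consistent. I'll advance most of the remainder, then look at a rectified view of the scale.

>>> carry_out([
  [0.1, -1.5, 0, 0, 0, 0, 0],
  [0.2, -3, 0, 0, 0, 0, 0],
  [0.3, -4.5, 0, 0, 0, 0, 0],
  [0.4, -5.5, 0, 0, 0, 0, 0],
  [0.4, -5.5, 0, 0, 0, 0, 0],
])

```text
time_s: 13.75
tcp_pos: [0.5482, -0.1088, 0.0086]
eef_rot: [-34.8, 89.9, 59.7]
contact_force: [-1.0, 16.4, 2.6]
gripper_width: 0.0006
```

```bash
cat >> h.py <<'E'
U=np.array([.073,-.9973,0]);V=np.array([.9973,.073,0])
def rect(img,p,o,z=.029,s=6):
    xs=np.arange(100,225,1/s)/1e3;ys=np.arange(-27,27,1/s)/1e3
    P=np.array([[o+x*U+y*V+[0,0,z] for x in xs] for y in ys]);q=proj(p,P).astype(np.float32).reshape(len(ys),len(xs),2)
    return cv2.remap(img,q[...,0],q[...,1],cv2.INTER_CUBIC)
E
python3 - <<'E'
from h import *
st=r.get_state();print(st["time_s"],st["tcp_pos"],st["contact_force"])
o=st["tcp_pos"]-.290*U;o[2]=0;print(o)
d=r.capture("side");cv2.imwrite("pics/d4.png",d)
pd=r.camera_params("side")
A=rect(d,pd,o)
o3=np.array([.54781,-.10354,0])-.290*U
B=rect(cv2.imread("pics/d3.png"),pd,o3)
c=np.vstack([A[:290],B[:290]])
for k in range(100,225,10): cv2.line(c,((k-100)*6,0),((k-100)*6,8 if k!=140 else 16),(0,0,255),1)
cv2.line(c,(270,0),(270,20),(0,255,0),1);print(c.shape)
cv2.imwrite("pics/m4.png",c)
E
```

```text
13.75 [ 0.5481918  -0.10876077  0.00859628] [-1.01687357 16.35368795  2.60648162]
[0.5270218  0.18045623 0.        ]
(580, 750, 3)
```

View pics/m4.png

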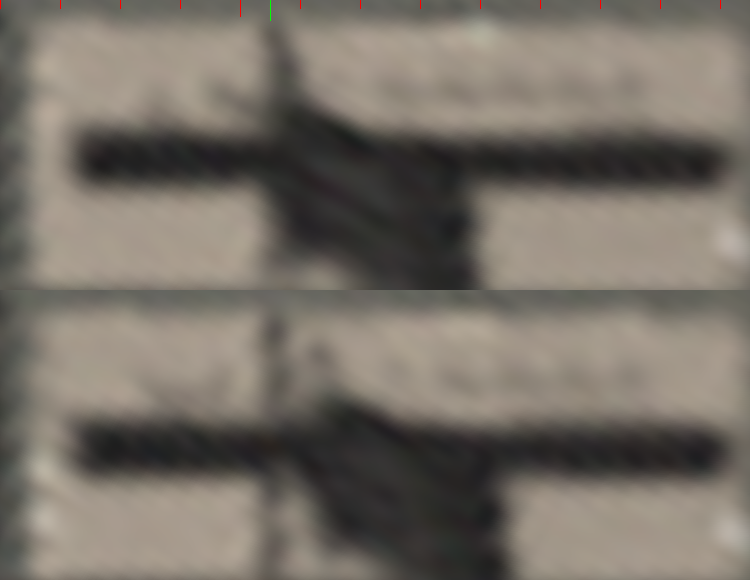

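The check line shows at rectified x = 145 mm (column 270). The index bar is about 2.5 mm short in appearance, or roughly 1–1.5 mm after parallax, which agrees with the onset estimate. I'll pull 1.4 mm more and hold.

>>> carry_out([
  [0, -0.7, 0, 0, 0, 0, 0],
  [0.1, -1.4, 0, 0, 0, 0, 0],
  [0.1, -1.4, 0, 0, 0, 0, 0],
  [0.1, -1.4, 0, 0, 0, 0, 0],
  [0.1, -1.4, 0, 0, 0, 0, 0],
])

```text
time_s: 14.3
tcp_pos: [0.5483, -0.1101, 0.0086]
eef_rot: [-35.4, 89.9, 59.2]
contact_force: [-0.4, 17.4, 1.6]
gripper_width: 0.0003
```

>>> carry_out([
  [0, 0, 0, 0, 0, 0, 0],
  [0, 0, 0, 0, 0, 0, 0],
  [0, 0, 0, 0, 0, 0, 0],
  [0, 0, 0, 0, 0, 0, 0],
  [0, 0, 0, 0, 0, 0, 0],
])

```text
time_s: 14.8
tcp_pos: [0.5483, -0.1101, 0.0086]
eef_rot: [-36.2, 89.9, 58.4]
contact_force: [-1.3, 17.9, 2.2]
gripper_width: 0.0006
```

>>> carry_out([
  [0, 0, 0, 0, 0, 0, 0],
  [0, 0, 0, 0, 0, 0, 0],
  [0, 0, 0, 0, 0, 0, 0],
  [0, 0, 0, 0, 0, 0, 0],
  [0, 0, 0, 0, 0, 0, 0],
])

```text
time_s: 15.3
tcp_pos: [0.5483, -0.1101, 0.0086]
eef_rot: [-34.6, 89.9, 59.9]
contact_force: [-1.4, 17.6, 2.3]
gripper_width: 0.0009
```

Run:
```python
from h import *
pd=r.camera_params("side")
st=r.get_state();print(st["time_s"],st["tcp_pos"],st["contact_force"])
d5=r.capture("side");cv2.imwrite("pics/d5.png",d5)
def prof(f,t):
    A=cv2.cvtColor(rect(f,pd,np.array([*t[:2],0])-.290*U),cv2.COLOR_BGR2GRAY)
    for a,b in((30,60),(60,85),(250,290)): print((a,b),A[a:b,210:350:6].mean(0).astype(int))
for n,t in(("d3",[.54781,-.10354]),("d4",[.5482,-.10876]),("d5",st["tcp_pos"])):
    print(n);prof(cv2.imread(f"pics/{n}.png"),t)
```

```text
15.3 [ 0.54828224 -0.11005939  0.00858989] [-1.37528746 17.64205259  2.32929463]
d3
(30, 60) [153 153 155 156 157 156 151 141 125 108  94  91 101 117 130 137 137 134
 133 135 140 145 148 149]
(60, 85) [152 150 149 152 154 156 154 146 133 118 107 102 105 113 121 126 124 118
 114 115 121 130 140 147]
(250, 290) [151 150 151 153 153 151 143 131 117 103  97  99 108 120 130 136 137 132
 123 114 109 106 106 106]
d4
(30, 60) [153 154 155 155 155 153 150 143 131 115 100  93  95 106 121 135 144 148
 149 150 151 151 151 152]
(60, 85) [149 149 149 150 152 154 152 146 134 119 103  89  81  82  93 109 127 140
 147 149 148 148 150 152]
(250, 290) [150 150 152 152 151 149 144 137 126 116 107 102 100  98  98 100 103 107
 108 107 102  95  87  79]
d5
(30, 60) [155 155 154 153 152 151 146 138 126 113 104 101 103 112 123 133 140 144
 147 148 148 149 150 152]
(60, 85) [151 151 151 151 152 151 147 139 127 113 101  93  95 104 117 130 139 143
 146 147 149 152 153 154]
(250, 290) [150 152 153 152 150 146 141 134 125 116 106  98  92  91  94 100 105 108
 106 101  93  84  76  70]
```

The index bar and check line now merge in the profile, and the pull was held for over a second. Easing back slowly.

>>> carry_out([
  [-0.1, 1.5, 0, 0, 0, 0, 0],
  [-0.3, 4, 0, 0, 0, 0, 0],
  [-0.5, 7, 0, 0, 0, 0, 0],
  [-0.7, 10, 0, 0, 0, 0, 0],
  [-1, 13, 0, 0, 0, 0, 0],
])

```text
time_s: 15.85
tcp_pos: [0.5469, -0.0983, 0.0086]
eef_rot: [-33.9, 89.9, 60.6]
contact_force: [-1.0, 8.1, 0.7]
gripper_width: 0.0005
```

>>> carry_out([
  [-0.2, 3, 0, 0, 0, 0, 0],
  [-0.4, 6, 0, 0, 0, 0, 0],
  [-0.7, 9, 0, 0, 0, 0, 0],
  [-0.9, 12, 0, 0, 0, 0, 0],
  [-1.1, 15, 0, 0, 0, 0, 0],
])

```text
time_s: 16.35
tcp_pos: [0.5458, -0.0836, 0.0086]
eef_rot: [-38.5, 90.0, 56.0]
contact_force: [-0.2, 5.9, -0.4]
gripper_width: 0.0009
```

>>> carry_out([
  [-0.2, 3, 0, 0, 0, 0, 0],
  [-0.4, 6, 0, 0, 0, 0, 0],
  [-0.7, 9, 0, 0, 0, 0, 0],
  [-0.9, 12, 0, 0, 0, 0, 0],
  [-1.1, 15, 0, 0, 0, 0, 0],
])

```text
time_s: 16.85
tcp_pos: [0.5446, -0.0688, 0.0085]
eef_rot: [-36.2, 90.0, 58.3]
contact_force: [0.2, 3.3, -1.2]
gripper_width: 0.0005
```

>>> carry_out([
  [-0.1, 2, 0, 0, 0, 0, 0],
  [-0.3, 4, 0, 0, 0, 0, 0],
  [-0.4, 6, 0, 0, 0, 0, 0],
  [-0.6, 8, 0, 0, 0, 0, 0],
  [-0.7, 10, 0, 0, 0, 0, 0],
])

```text
time_s: 17.35
tcp_pos: [0.5438, -0.0592, 0.0085]
eef_rot: [118.3, 90.0, -147.2]
contact_force: [-0.7, 3.0, 0.3]
gripper_width: 0.0004
```

>>> carry_out([
  [-0.1, 1, 0, 0, 0, 0, 0],
  [-0.1, 2, 0, 0, 0, 0, 0],
  [-0.2, 3, 0, 0, 0, 0, 0],
  [-0.3, 4, 0, 0, 0, 0, 0],
  [-0.4, 5, 0, 0, 0, 0, 0],
])

```text
time_s: 17.85
tcp_pos: [0.5434, -0.0543, 0.0086]
eef_rot: [131.5, 90.0, -134.0]
contact_force: [0.6, 2.7, -0.8]
gripper_width: 0.0005
```

>>> carry_out([
  [-0.1, 1, 0, 0, 0, 0, 0],
  [-0.1, 2, 0, 0, 0, 0, 0],
  [-0.2, 3, 0, 0, 0, 0, 0],
  [-0.3, 4, 0, 0, 0, 0, 0],
  [-0.4, 5, 0, 0, 0, 0, 0],
])

```text
time_s: 18.35
tcp_pos: [0.5429, -0.0494, 0.0085]
eef_rot: [128.1, 90.0, -137.4]
contact_force: [-0.0, 0.2, -0.1]
gripper_width: 0.0008
```

>>> carry_out([
  [-0.2, 3, 0, 0, 0, 0, 0],
  [-0.4, 6, 0, 0, 0, 0, 0],
  [-0.5, 8, 0, 0, 0, 0, 0],
  [-0.5, 8, 0, 0, 0, 0, 0],
])

```text
time_s: 18.75
tcp_pos: [0.5425, -0.041, 0.0086]
eef_rot: [123.7, 90.0, -141.7]
contact_force: [0.1, 0.4, 0.1]
gripper_width: 0.0008
```

Force fell to zero just as the rod came home. Now I lift straight out and look from above.

>>> carry_out([
  [0, 0, 20, 0, 0, 0, 0],
  [0, 0, 50, 0, 0, 0, 0],
  [0, 0, 90, 0, 0, 0, 0],
  [0, 0, 130, 0, 0, 0, 0],
  [0, 0, 165, 0, 0, 0, 0],
])

```text
time_s: 19.25
tcp_pos: [0.5426, -0.0414, 0.1757]
eef_rot: [-90.7, 89.9, 3.9]
contact_force: [1.1, -0.3, -0.5]
gripper_width: 0.0006
```

>>> carry_out([
  [-3, 35, 0, 0, 0, 0, 0],
  [-6, 70, 0, 0, 0, 0, 0],
  [-10, 110, 0, 0, 0, 0, 0],
  [-12, 135, 0, 0, 0, 0, 0],
  [-12, 135, 0, 0, 0, 0, 0],
])

```text
time_s: 19.75
tcp_pos: [0.5305, 0.0963, 0.1737]
eef_rot: [-57.3, 90.0, 37.3]
contact_force: [0.6, -0.6, 0.1]
gripper_width: 0.0005
```

>>> carry_out([
  [0, 0, 0, 0, 0, 0, 0],
  [0, 0, 0, 0, 0, 0, 0],
])

```text
time_s: 19.95
tcp_pos: [0.5304, 0.0932, 0.1735]
eef_rot: [123.7, 90.0, -141.8]
contact_force: [-0.1, -0.6, 0.4]
gripper_width: 0.0004
```

Run:
```python
from h import *
st=r.get_state();print(st["time_s"],st["tcp_pos"],st["contact_force"])
p=r.camera_params("wrist");b=r.capture("wrist");cv2.imwrite("pics/w9.png",b)
a=r.capture("scene");cv2.imwrite("pics/s9.png",a);d=r.capture("side");cv2.imwrite("pics/d9.png",d)
o=np.array([.5228,.2386,0])
A=rect(b,p,o,s=4)
c=np.zeros((600,800,3),np.uint8);c[:A.shape[0],:A.shape[1]]=A
for k in range(100,225,10): cv2.line(c,((k-100)*4,216),((k-100)*4,224),(0,0,255),1)
cv2.line(c,(180,216),(180,230),(0,255,0),1)
c[240:600,:400]=cv2.resize(a[140:230,190:290],(400,360),interpolation=cv2.INTER_CUBIC)
c[240:600,400:]=cv2.resize(d[180:280,170:281],(400,360),interpolation=cv2.INTER_CUBIC)
c[0:225,500:800]=cv2.resize(b,(300,225))
cv2.imwrite("pics/m9.png",c)
```

```text
19.95 [0.53043226 0.09321873 0.17348057] [-0.13349179 -0.6310763   0.40977832]
```

View pics/m9.png

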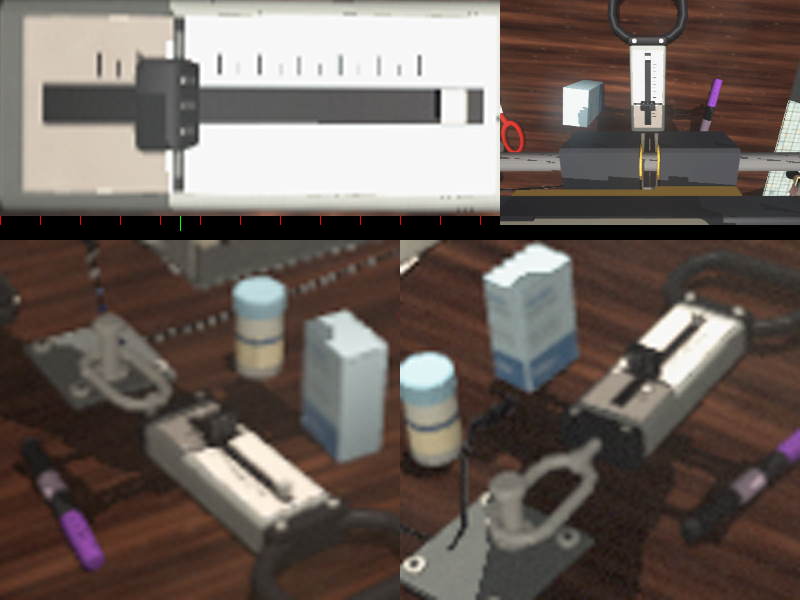

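The tell-tale's index bar sits on the check line (column 179 = x 145 mm, scale lines every 40 px), the lug is back beside zero (454), and the link is round the pin. The neighbours are undisturbed, so I'm handing in.

```bash
python3 -c "
from plant import r
print(r.close_job(), r.get_state()['time_s'])"
```

```text
the job is handed in; nothing more can be done
the job is handed in; nothing more can be done
```

I checked the balance on its pin in the order asked and handed it in after about 20 s on the robot's clock, against the 61 s limit.

- **Zeroing:** I pushed the tell-tale knob from about 60 mm back to its stop. With 2.7 N on the knob, a further 2.5 mm of push moved the whole balance instead of the knob. That took up a few millimetres of the slack at the pin.
- **Pull and hold:** With closed fingers hooked inside the D-handle, I drew the balance to the check line. The link began pulling at tool y ≈ -0.0505, and I stopped 59.7 mm further on and held for over 1 s at about 17.5 N, friction included.
- **Easing back:** I eased it back slowly until the force fell to zero, then lifted the fingers straight out.

**Last checks:** In the last view from above, the index bar sits on the check line, at about 60 mm. The lug is back at its starting place beside zero, so the rod is home. The balance lies flat with the link round the pin, and the carton, vial and marker look unmoved by eye.

The only small disagreement was during the hold. The side camera suggested the tell-tale was 0 to 1 mm past the line and the pull distance suggested 0.3 mm short; the final view supports neither as a real error. No check failed.

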